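# Put the finished terrariums in the take-home tray

### The job

Gather the three finished terrarium jars, the ones closed with a cork, into the dark tray: set each one down gently, upright and in the middle of the wooden disc that matches it in size (largest jar on the largest disc, middle on middle, smallest on smallest). The open jars without a cork are not finished: leave them standing where they are.

Things in the scene. Friction and masses are not known exactly. Their poses are not given: they have to be found in the camera images.
- tray: Fixed low tray of dark wood, 170 (its x) by 332 (its y) mm, open on top: floor 8 mm thick, rim 24 mm high over the table, 8 mm walls. Origin: centre of its underside, on the table; z up. The three wooden discs lie on its floor in a row along its y, centres 105 mm apart, in any order.
- disc_l: The largest of the three flat round discs of pale wood fixed in the tray: 86 mm across, 8 mm thick. Origin: centre of its underside, on the tray's floor; its top face is 8 mm above the origin (16 mm above the table). z up.
- disc_m: The middle-sized of the three flat round discs of pale wood fixed in the tray: 68 mm across, 8 mm thick. Origin: centre of its underside, on the tray's floor; its top face is 8 mm above the origin (16 mm above the table). z up.
- disc_s: The smallest of the three flat round discs of pale wood fixed in the tray: 52 mm across, 8 mm thick. Origin: centre of its underside, on the tray's floor; its top face is 8 mm above the origin (16 mm above the table). z up.
- jar_l_mid (a point): Loose; the largest of the three finished jars: upright clear glass cylinder 62 mm across with pebbles and a green plastic succulent inside, closed by a brown cork; 84 mm high with its cork (straight side up to 60 mm, cork 12 mm). The point is on its axis half-way up, 42 mm above its underside; z up along the jar.
- jar_m_mid (a point): Loose; the middle-sized of the three finished jars: upright clear glass cylinder 48 mm across with pebbles and a green plastic succulent inside, closed by a brown cork; 72 mm high with its cork (straight side up to 50 mm, cork 10 mm). The point is on its axis half-way up, 36 mm above its underside; z up along the jar.
- jar_s_mid (a point): Loose; the smallest of the three finished jars: upright clear glass cylinder 36 mm across with pebbles and a green plastic succulent inside, closed by a brown cork; 60 mm high with its cork (straight side up to 40 mm, cork 8 mm). The point is on its axis half-way up, 30 mm above its underside; z up along the jar.
- open_l_mid (a point): Loose; the largest of the three unfinished jars: open-topped clear glass cylinder 62 mm across and 72 mm high, no cork, only pebbles inside. The point is on its axis half-way up, 36 mm above its underside; z up along the jar.
- open_m_mid (a point): Loose; the middle-sized of the three unfinished jars: open-topped clear glass cylinder 48 mm across and 62 mm high, no cork, only pebbles inside. The point is on its axis half-way up, 31 mm above its underside; z up along the jar.
- open_s_mid (a point): Loose; the smallest of the three unfinished jars: open-topped clear glass cylinder 36 mm across and 52 mm high, no cork, only pebbles inside. The point is on its axis half-way up, 26 mm above its underside; z up along the jar.

How it is judged:
At the end, for the whole second after the job is handed in: Each corked jar stands upright (within 0.1 rad) and still on the disc of its own size rank, its axis within 12 mm of the disc's centre and its underside on the disc (within 4 mm); each open jar is upright within 20 mm of where it started (horizontal distance between jar_l_mid and disc_l below 0.012 m and z of jar_l_mid in the frame of disc_l between 0.046 and 0.054 m and angle between each of jar_l_mid, open_l_mid, jar_m_mid, open_m_mid, jar_s_mid, open_s_mid's own z axis and vertical below 0.1 rad and linear speed of each of jar_l, jar_m, jar_s below 0.02 m/s and distance of each of open_l_mid, open_m_mid, open_s_mid from where it was at the start of the episode below 0.02 m and horizontal distance between jar_m_mid and disc_m below 0.012 m and z of jar_m_mid in the frame of disc_m between 0.04 and 0.048 m and horizontal distance between jar_s_mid and disc_s below 0.012 m and z of jar_s_mid in the frame of disc_s between 0.034 and 0.042 m); the robot touches nothing.
It fails at once if a finished jar was tipped over (angle between any of jar_l_mid, jar_m_mid, jar_s_mid's own z axis and vertical above 0.8 rad).
It fails at once if a finished jar was dropped or slammed onto a disc (contact force between any of jar_l, jar_m, jar_s and disc_l above 60 N or contact force between any of jar_l, jar_m, jar_s and disc_m above 60 N or contact force between any of jar_l, jar_m, jar_s and disc_s above 60 N).
It fails at once if an open jar was moved by more than 30 mm or tipped (distance of any of open_l_mid, open_m_mid, open_s_mid from where it was at the start of the episode above 0.03 m or angle between any of open_l_mid, open_m_mid, open_s_mid's own z axis and vertical above 0.4 rad).
It also fails if it takes over 99 s, if anything falls off the work surface, if the arm or the gripper's body presses on something with over 40 N, if the wrist force passes 120 N, or if a joint passes its speed limit or range.

### The arm

A 6-joint arm with a two-finger parallel gripper is mounted at the origin on the work surface. World frame = base frame: x ahead of the robot, y to its left, z up, the work surface at z = 0. Lengths are in m, angles in rad, forces in N, time in s.
With the tool pointing down it reaches from about 0.375 to 0.9 m from the base axis. Payload 3.1 kg.
Tool frame: the origin (TCP) lies between the finger pads; the fingertips stand 17 mm ahead of it and the grasp point (between the pads) lies 2 mm behind it; z points along the fingers, y is the line along which they close (so a half turn about z gives the same grasp; the last joint's range is limited). The gripper opens to 85 mm and grips with 20 to 120 N. Pads are 22 mm wide; open, the fingers measure 114 mm over their backs; the gripper's body (76 mm by 85 mm) begins 54 mm behind the grasp point. The pads swing forward as they close: fully open they stand 13 mm farther back than shut.
Start: joints at [-1.421, 0.527, 1.433, -0, 1.181, -0.178], TCP at [0.202, -0.591, 0.21] pointing down, gripper open.
Joint ranges: [-3.08, 3.08], [-0.75, 2.2], [0.22, 2.44], [-1.43, 4.57], [0, 2.65], [-2.85, 2.85]. Speed limits (rad/s): [2.79, 2.79, 3.14, 3.14, 3.14, 3.14].

### API

Orientations are given as a unit quaternion [x, y, z, w].
In Python, from station import sense, vision, order gives the robot as it stands.
- The arm moves only by the shell command python3 -m crank 'ROWS' [OPENING] [FORCE]. ROWS is JSON, a list of rows, each an object with "dp": the shift along the world's x, y, z in units of 30 mm (1.0 is 30 mm), a list of three; "angular": the turn, a rotation vector about the world's x, y, z in degrees, a list of three. In form: [{"dp": [dx, dy, dz], "angular": [ax, ay, az]}, ...]. A call has 1 to 20 rows; each row shifts and turns the commanded pose from where the row before left it; what a row does not reach is not made up. A row lasts 1/10 s, in which the tool goes at most 50 mm and 8.59 degrees, less where a joint would pass 70% of its speed; a pose out of reach is approached as far as the arm can. A call is refused whole if a number of a shift passes 1 or a number of a turn 8.59, either way. A call with a gripper value outside its range is refused whole. OPENING is the closure, from 0 (fully open) to 1 (shut), set as the call begins (- or left out, the last holds). The fingers move at their own pace and stop on an object; FORCE is the grip in N (left out, the last holds). Time passes only in rows, so rows that do not move let the fingers close. It gives the time, the measured TCP pose, the force, the opening and the grip force at its end, in the units of the state.
- sense(): the state, without advancing time (a new reading comes with each control period).
- vision.snapshot(name): name is "scene" or "side" or "wrist"; returns a dict with "image" (400x640x3 uint8, blue, green, red), "range_z" (400x640 float32, m along the optical axis (not along the pixel's ray), 0 where there is no reading), "mtx" (3x3 intrinsics, pixels), "dist" ([k1, k2, p1, p2, k3] as OpenCV has them; the pictures are not rectified), "pose" (4x4, takes a point from camera to world coordinates); the wrist camera has in their place "mount" (4x4, takes a point from camera to tool coordinates, whose origin is the TCP and whose axes are the flange's). Camera axes: x right, y down, z forward; pixel columns grow to the right and rows downward; lengths in m; the calibration is good to about 2 mm. A picture is of the moment at which its call begins: read the wrist's pose just before it.
- order.sign_off(): hands the job in; it is judged then, once.
The state is a dict: "t": time; "q": joint angles; "qd": joint speeds; "tau": joint torques, N m; "tcp_pos": TCP position; "tool_rot": TCP orientation; "force": force on the tool from outside, world axes, zero at the start; "ft_torque": the same for the moment, N m; "finger_gap": opening from 0.0 (shut) to 1.0 (fully open); "gripper_force": force on a finger pad.
Only numpy, scipy, OpenCV 4.12 (cv2) and the standard library are available. Lean on these libraries where they do the work, as an engineer would, in place of code of your own. Each camera call takes 0.05 s, during which the arm holds its last target. There are 200 camera calls.

## Working session

There is one attempt and no reset: what is moved stays moved. The work goes in short steps, Python scripts to look and compute and a shell command to move; the robot and the scene stay as the last step left them, time stands still between calls to the robot, and variables do not carry over. Pictures are saved under pics/ and viewed, at most 14 in all, crops included, and the job is handed in when it is done.

```bash
mkdir -p pics; ls; python3 - <<'E'
from station import sense, vision
import cv2, numpy as np
s=sense(); print(s)
for n in ("scene","side"):
    d=vision.snapshot(n); cv2.imwrite(f"pics/{n}0.png",d["image"]); np.savez(f"{n}0.npz",**d)
    print(n,d["mtx"].tolist(),d["dist"],np.round(d["pose"],3).tolist())
E
```

```text
pics
{'t': 0.0, 'q': array([-1.42053601e+00,  5.28431137e-01,  1.43393998e+00,  4.34614921e-06,
        1.18140502e+00, -1.78529903e-01]), 'qd': array([ 8.66997866e-04,  1.97358262e-03, -6.85007565e-04, -7.04256140e-04,
        1.63194549e-03, -7.17262535e-05]), 'tau': array([ 2.11743627e-04, -4.42341936e+01, -1.78027886e+01, -3.83642771e-05,
        8.38947482e-03, -2.24939832e-06]), 'tcp_pos': array([ 0.20170379, -0.5907307 ,  0.20874322]), 'tool_rot': array([ 9.86517077e-01,  1.63654710e-01,  1.74403242e-05, -1.09160396e-03]), 'force': array([-1.07772537, -0.15611378,  0.09039601]), 'ft_torque': array([-0.01862458, -0.04096401,  0.01526872]), 'gripper_force': 0.0, 'finger_gap': 0.9957081626485191}
scene [[379.3259371634245, 0.0, 325.09009081657166], [0.0, 379.3259371634245, 194.86749432543544], [0.0, 0.0, 1.0]] [-0.03420474  0.          0.          0.          0.        ] [[0.723, 0.434, -0.538, 1.119], [0.691, -0.435, 0.577, -0.649], [0.016, -0.789, -0.614, 0.75], [0.0, 0.0, 0.0, 1.0]]
side [[372.9642535974291, 0.0, 320.51360137302566], [0.0, 372.9642535974291, 196.40656010123627], [0.0, 0.0, 1.0]] [-0.01786983  0.          0.          0.          0.        ] [[-0.782, -0.343, 0.52, 0.097], [-0.623, 0.429, -0.654, 0.568], [0.001, -0.836, -0.549, 0.531], [0.0, 0.0, 0.0, 1.0]]
```

View pics/scene0.png

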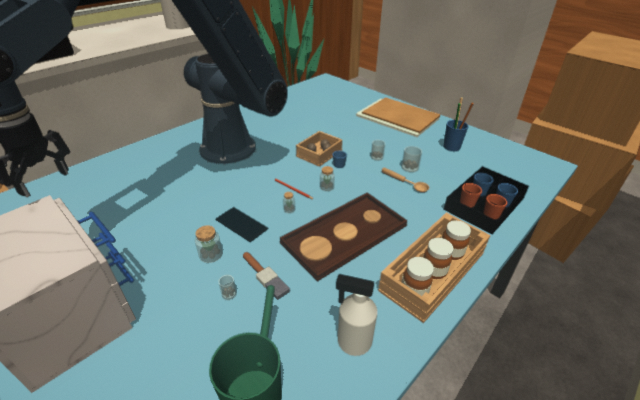

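View pics/side0.png

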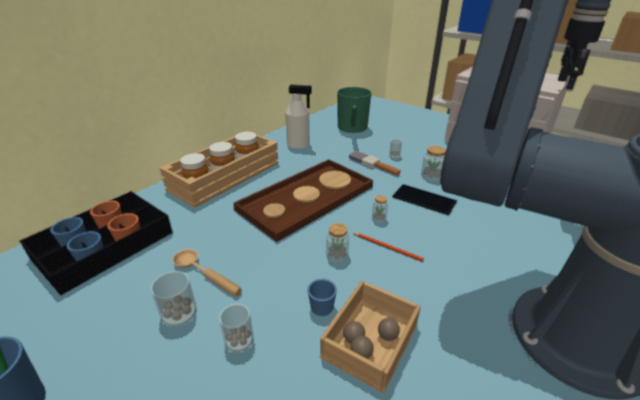

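The scene view shows corked jars L (207,243), S (289,202) and M (327,179), with open jars at (228,288), (377,150) and (411,158). The discs in the tray are L (316,247), M (345,231) and S (372,216). The side view shows the same layout. Next I'll measure them.

```bash
cat > h.py <<'E'
import numpy as np, cv2
def ray(d,px,pose=None):
    T=d["pose"] if pose is None else pose
    u=cv2.undistortPoints(np.array([[px]],float),d["mtx"],d["dist"])[0,0]
    return T[:3,3],T[:3,:3]@np.array([u[0],u[1],1.])
def plane(d,px,z,pose=None):
    o,r=ray(d,px,pose); return o+r*(z-o[2])/r[2]
def blob(img,box,lo,hi):
    x0,y0,x1,y1=box; hsv=cv2.cvtColor(img,cv2.COLOR_BGR2HSV)[y0:y1,x0:x1]
    m=cv2.inRange(hsv,lo,hi); n,l,st,c=cv2.connectedComponentsWithStats(m)
    i=1+np.argmax(st[1:,4]); x,y,w,h,a=st[i]
    return c[i]+[x0,y0],(x+x0,y+y0,x+x0+w,y+y0+h),a
E
python3 - <<'E'
from h import *
L=dict(
 scene=dict(discL=(295,230,336,262,.016),discM=(330,220,360,242,.016),discS=(361,208,384,224,.016),
  corkL=(192,222,222,245,.078),corkM=(317,165,337,178,.067),corkS=(281,189,297,199,.056)),
 side=dict(discL=(316,168,356,190,.016),discM=(290,183,322,204,.016),discS=(260,202,288,218,.016),
  corkL=(424,144,448,158,.078),corkM=(326,222,350,238,.067),corkS=(371,194,390,207,.056)))
for n in L:
    d=dict(np.load(f"{n}0.npz"))
    hsv=cv2.cvtColor(d["image"],cv2.COLOR_BGR2HSV)
    for k,(a,b,c,e,z) in L[n].items():
        lo=(5,80,140) if 'disc' in k else (5,70,70)
        ce,bb,ar=blob(d["image"],(a,b,c,e),lo,(25,220,255))
        print(n,k,ce.round(1),bb,ar,plane(d,ce,z).round(4))
d=dict(np.load("scene0.npz"))
for k,p,z in (("openS",(228,279),.052),("openM",(378,144),.062),("openL",(412,152),.072),("boxnear",(10,208),.15)):
    print(k,plane(d,p,z).round(3))
def pt(px):
    o,r=ray(d,px); return o+r*d["range_z"][px[1],px[0]]
for p in ((20,240),(90,240),(130,320),(110,270),(85,215),(357,290),(270,295),(250,355),(420,260),(25,165),(352,280)): print(p,pt(p).round(3))
E
```

```text
scene discL [315.4 247.3] (np.int32(300), np.int32(236), np.int32(332), np.int32(260)) 603 [ 0.6148 -0.1431  0.016 ]
scene discM [345.  230.8] (np.int32(334), np.int32(223), np.int32(358), np.int32(240)) 325 [ 0.6288 -0.0389  0.016 ]
scene discS [371.8 215.5] (np.int32(364), np.int32(210), np.int32(381), np.int32(222)) 162 [0.6417 0.0661 0.016 ]
scene corkL [205.1 233. ] (np.int32(196), np.int32(226), np.int32(215), np.int32(241)) 232 [ 0.4227 -0.3476  0.078 ]
scene corkM [326.9 170.2] (np.int32(322), np.int32(167), np.int32(333), np.int32(175)) 67 [0.4353 0.0896 0.067 ]
scene corkS [288.3 194.9] (np.int32(285), np.int32(192), np.int32(293), np.int32(199)) 45 [ 0.4332 -0.0746  0.056 ]
side discL [334.6 178.7] (np.int32(319), np.int32(171), np.int32(351), np.int32(188)) 410 [ 0.6092 -0.1377  0.016 ]
side discM [305.9 192.9] (np.int32(293), np.int32(186), np.int32(320), np.int32(201)) 314 [ 0.6238 -0.0349  0.016 ]
side discS [273.7 209.4] (np.int32(263), np.int32(204), np.int32(285), np.int32(216)) 211 [0.6369 0.0684 0.016 ]
side corkL [436.2 150.6] (np.int32(428), np.int32(146), np.int32(446), np.int32(156)) 147 [ 0.4211 -0.3474  0.078 ]
side corkM [337.5 229.8] (np.int32(329), np.int32(223), np.int32(347), np.int32(238)) 196 [0.4342 0.0887 0.067 ]
side corkS [380.6 199. ] (np.int32(376), np.int32(196), np.int32(386), np.int32(203)) 63 [ 0.4322 -0.0758  0.056 ]
openS [ 0.567 -0.383  0.052]
openM [0.445 0.346 0.062]
openL [0.57  0.372 0.072]
boxnear [ 0.077 -0.674  0.15 ]
(20, 240) [ 0.326 -0.683  0.219]
(90, 240) [ 0.409 -0.581  0.207]
(130, 320) [ 0.486 -0.591  0.022]
(110, 270) [ 0.487 -0.582  0.18 ]
(85, 215) [ 0.017 -0.526 -0.   ]
(357, 290) [ 0.861 -0.281  0.182]
(270, 295) [ 0.72  -0.377  0.128]
(250, 355) [ 0.759 -0.466  0.061]
(420, 260) [ 0.87  -0.055  0.094]
(25, 165) [ 0.226 -0.609  0.315]
(352, 280) [ 0.845 -0.278  0.195]
```

```bash
python3 -m crank '[{"dp":[0,0.9,0],"angular":[0,0,0]},{"dp":[0,0.9,0],"angular":[0,0,0]},{"dp":[0,0.9,0],"angular":[0,0,0]},{"dp":[0.8,0.6,-0.2],"angular":[0,0,0]},{"dp":[0.8,0.6,-0.2],"angular":[0,0,0]},{"dp":[0.8,0.6,-0.2],"angular":[0,0,0]},{"dp":[0.8,0.6,-0.2],"angular":[0,0,0]},{"dp":[0.8,0.6,-0.2],"angular":[0,0,0]},{"dp":[0.8,0.6,-0.2],"angular":[0,0,0]},{"dp":[0.8,0.6,-0.2],"angular":[0,0,0]},{"dp":[0.8,0.6,-0.2],"angular":[0,0,0]},{"dp":[0.9,0.6,-0.2],"angular":[0,0,0]},{"dp":[0,0,0],"angular":[0,0,0]},{"dp":[0,0,0],"angular":[0,0,0]}]' 0 30
cat >> h.py <<'E'
def wpose(s,d):
    from scipy.spatial.transform import Rotation as R
    T=np.eye(4); T[:3,:3]=R.from_quat(s["tool_rot"]).as_matrix(); T[:3,3]=s["tcp_pos"]
    return T@d["mount"]
E
python3 - <<'E'
from station import sense,vision
from h import *
s=sense(); d=vision.snapshot("wrist"); cv2.imwrite("pics/w1.png",d["image"]); np.savez("w1.npz",P=wpose(s,d),**d)
print(s["tcp_pos"],s["tool_rot"],wpose(s,d).round(3).tolist(),d["mtx"][0,0])
E
```

```text
t: 1.5
tcp_pos: [0.4209, -0.3478, 0.1553]
tool_rot: [0.986, 0.165, -0.0, -0.0]
force: [-0.4, -0.6, -0.2]
finger_gap: 0.997
gripper_force: 0.0
[ 0.4209384  -0.34784588  0.15527194] [ 9.86349179e-01  1.64666270e-01 -4.49219126e-04 -3.39613686e-04] [[0.325, -0.903, -0.282, 0.493], [-0.946, -0.31, -0.097, -0.323], [0.0, 0.298, -0.954, 0.32], [0.0, 0.0, 0.0, 1.0]] 276.571994175902
```

View pics/w1.png

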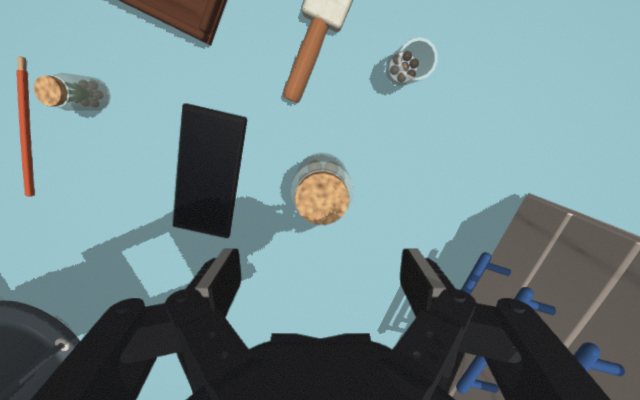

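The wrist view shows cork L at (322,198) between the fingers, cork S at (50,91) with the pencil beside it, and no clutter around jar L.

```bash
python3 - <<'E'
from h import *
d=dict(np.load("w1.npz"))
for k,b,z in (("L",(290,165,360,230),.084),("S",(30,70,70,112),.060)):
    c,bb,a=blob(d["image"],b,(5,70,70),(25,220,255)); print(k,c,bb,a,plane(d,c,z,d["P"]).round(4))
for p in ((527,196),(24,65),(30,190)): print(plane(d,p,.0 if p[0]<500 else .2,d["P"]).round(3))
E
```

```text
L [321.48544131 197.73475887] (np.int32(295), np.int32(172), np.int32(349), np.int32(224)) 2198 [ 0.425  -0.3476  0.084 ]
S [49.84756899 90.43232589] (np.int32(34), np.int32(76), np.int32(67), np.int32(106)) 761 [ 0.4346 -0.0797  0.06  ]
[ 0.49  -0.425  0.2  ]
[0.44 0.01 0.  ]
[ 0.291 -0.004  0.   ]
```

```bash
python3 -m crank '[{"dp":[0.1,0,-0.6],"angular":[0,0,0]},{"dp":[0,0,-0.6],"angular":[0,0,0]},{"dp":[0,0,-0.6],"angular":[0,0,0]},{"dp":[0,0,-0.6],"angular":[0,0,0]},{"dp":[0,0,-0.6],"angular":[0,0,0]},{"dp":[0,0,-0.5],"angular":[0,0,0]},{"dp":[0,0,-0.3],"angular":[0,0,0]},{"dp":[0,0,-0.15],"angular":[0,0,0]},{"dp":[0,0,0],"angular":[0,0,0]},{"dp":[0,0,0],"angular":[0,0,0]}]' 0 30 && python3 -m crank '[{"dp":[0,0,0],"angular":[0,0,0]},{"dp":[0,0,0],"angular":[0,0,0]},{"dp":[0,0,0],"angular":[0,0,0]},{"dp":[0,0,0],"angular":[0,0,0]},{"dp":[0,0,0],"angular":[0,0,0]},{"dp":[0,0,0],"angular":[0,0,0]},{"dp":[0,0,0],"angular":[0,0,0]},{"dp":[0,0,0],"angular":[0,0,0]}]' 1 40
```

```text
t: 2.55
tcp_pos: [0.424, -0.3491, 0.0378]
tool_rot: [0.987, 0.163, 0.0, 0.001]
force: [-0.6, 0.5, -0.3]
finger_gap: 0.997
gripper_force: 0.0
t: 3.35
tcp_pos: [0.424, -0.3484, 0.0384]
tool_rot: [0.986, 0.164, 0.0, 0.0]
force: [-1.0, 1.6, 7.1]
finger_gap: 0.616
gripper_force: 36.2
```

```bash
python3 -m crank '[{"dp":[0,0,0.3],"angular":[0,0,0]},{"dp":[0,0,0.6],"angular":[0,0,0]},{"dp":[0,0,0.8],"angular":[0,0,0]},{"dp":[0.2,0.3,0.8],"angular":[0,0,0]},{"dp":[0.5,0.6,0.5],"angular":[0,0,0]},{"dp":[0.5,0.6,0],"angular":[0,0,0]},{"dp":[0.5,0.6,0],"angular":[0,0,0]},{"dp":[0.5,0.6,0],"angular":[0,0,0]},{"dp":[0.5,0.6,0],"angular":[0,0,0]},{"dp":[0.3,0.3,0],"angular":[0,0,0]},{"dp":[0,0,0],"angular":[0,0,0]},{"dp":[0,0,0],"angular":[0,0,0]}]'
python3 - <<'E'
from station import sense,vision
from h import *
s=sense(); d=vision.snapshot("wrist"); cv2.imwrite("pics/w2.png",d["image"]); np.savez("w2.npz",P=wpose(s,d),**d)
print(s["tcp_pos"])
E
```

```text
t: 4.55
tcp_pos: [0.5135, -0.2408, 0.1272]
tool_rot: [0.986, 0.164, -0.0, 0.0]
force: [0.2, 0.7, -2.7]
finger_gap: 0.596
gripper_force: 35.1
[ 0.51350484 -0.24075691  0.12718611]
```

View pics/w2.png

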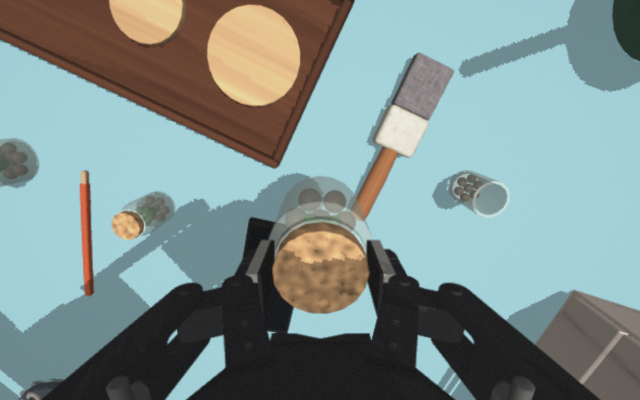

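Jar L is held squarely at (320,270), disc L shows in full at (253,55), and cork S is at (127,224).

```bash
python3 - <<'E'
from h import *
d=dict(np.load("w2.npz"))
for k,b,z in (("discL",(195,0,310,110),.016),("S",(105,205,145,242),.060),("heldcork",(265,215,375,315),.05+.0384)):
    c,bb,a=blob(d["image"],b,(5,60,140) if k=="discL" else (5,60,60),(30,220,255)); print(k,c,bb,a,plane(d,c,z,d["P"]).round(4))
E
```

```text
discL [253.17646271  54.69299772] (np.int32(207), np.int32(4), np.int32(300), np.int32(106)) 7469 [ 0.6147 -0.1417  0.016 ]
S [127.16812865 224.84210526] (np.int32(112), np.int32(211), np.int32(144), np.int32(240)) 684 [ 0.4359 -0.0785  0.06  ]
heldcork [320.00189477 268.03483457] (np.int32(272), np.int32(222), np.int32(370), np.int32(313)) 6861 [ 0.4683 -0.256   0.0884]
```

```bash
python3 -m crank '[{"dp":[0.3,0.3,0],"angular":[0,0,0]},{"dp":[0.5,0.5,0],"angular":[0,0,0]},{"dp":[0.6,0.6,0],"angular":[0,0,0]},{"dp":[0.6,0.6,0],"angular":[0,0,0]},{"dp":[0.6,0.6,0],"angular":[0,0,0]},{"dp":[0.5,0.4,0],"angular":[0,0,0]},{"dp":[0.25,0.3,0],"angular":[0,0,0]},{"dp":[0,0,-0.3],"angular":[0,0,0]},{"dp":[0,0,-0.5],"angular":[0,0,0]},{"dp":[0,0,-0.5],"angular":[0,0,0]},{"dp":[0,0,-0.4],"angular":[0,0,0]},{"dp":[0,0,-0.2],"angular":[0,0,0]},{"dp":[0,0,0],"angular":[0,0,0]},{"dp":[0,0,0],"angular":[0,0,0]},{"dp":[0,0,0],"angular":[0,0,0]}]'
python3 - <<'E'
from station import sense,vision
from h import *
d=vision.snapshot("side"); cv2.imwrite("pics/s2.png",cv2.resize(d["image"][110:230,210:420],None,fx=3,fy=3))
E
```

```text
t: 6.1
tcp_pos: [0.6149, -0.1418, 0.0709]
tool_rot: [0.987, 0.164, 0.001, 0.0]
force: [0.6, 0.6, -2.0]
finger_gap: 0.587
gripper_force: 36.1
```

View pics/s2.png

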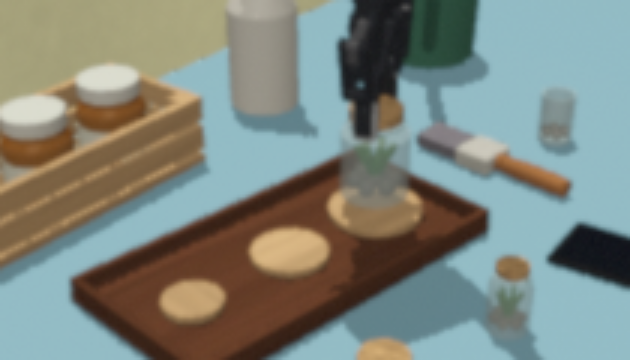

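Jar L hovers over disc L, looks upright and is centred. I'll lower it gently.

```bash
python3 -m crank '[{"dp":[0,0,-0.1],"angular":[0,0,0]},{"dp":[0,0,-0.1],"angular":[0,0,0]},{"dp":[0,0,-0.1],"angular":[0,0,0]},{"dp":[0,0,-0.05],"angular":[0,0,0]},{"dp":[0,0,-0.05],"angular":[0,0,0]},{"dp":[0,0,0],"angular":[0,0,0]},{"dp":[0,0,0],"angular":[0,0,0]}]'; python3 -m crank '[{"dp":[0,0,-0.03],"angular":[0,0,0]},{"dp":[0,0,-0.03],"angular":[0,0,0]},{"dp":[0,0,-0.03],"angular":[0,0,0]},{"dp":[0,0,0],"angular":[0,0,0]},{"dp":[0,0,0],"angular":[0,0,0]}]'
```

```text
t: 6.85
tcp_pos: [0.6144, -0.1415, 0.0582]
tool_rot: [0.987, 0.164, 0.0, -0.0]
force: [0.5, -0.2, -2.4]
finger_gap: 0.589
gripper_force: 36.1
t: 7.35
tcp_pos: [0.6146, -0.1415, 0.0567]
tool_rot: [0.987, 0.164, 0.0, 0.0]
force: [-1.1, 0.9, 5.8]
finger_gap: 0.586
gripper_force: 38.4
```

```bash
python3 -m crank '[{"dp":[0,0,0],"angular":[0,0,0]},{"dp":[0,0,0],"angular":[0,0,0]},{"dp":[0,0,0],"angular":[0,0,0]},{"dp":[0,0,0],"angular":[0,0,0]},{"dp":[0,0,0.1],"angular":[0,0,0]},{"dp":[0,0,0.4],"angular":[0,0,0]},{"dp":[0,0,0.8],"angular":[0,0,0]},{"dp":[0,0,1],"angular":[0,0,0]},{"dp":[0,0,0.7],"angular":[0,0,0]},{"dp":[0,0,0],"angular":[0,0,0]},{"dp":[0,0,0],"angular":[0,0,0]}]' 0
python3 - <<'E'
from station import sense,vision
from h import *
s=sense(); d=vision.snapshot("wrist"); cv2.imwrite("pics/w3.png",d["image"]); np.savez("w3.npz",P=wpose(s,d),**d)
print(s["tcp_pos"])
E
```

```text
t: 8.45
tcp_pos: [0.6145, -0.1415, 0.1464]
tool_rot: [0.987, 0.164, 0.001, 0.0]
force: [0.2, -0.9, 0.6]
finger_gap: 0.999
gripper_force: 0.0
[ 0.61453139 -0.1415458   0.14641554]
```

View pics/w3.png

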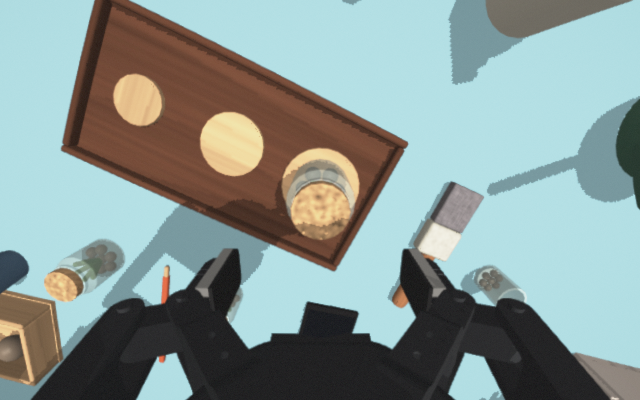

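Jar L stands on disc L (cork at 320,205). Disc M is at (232,144), disc S at (138,99) and cork M at (63,285).

```bash
python3 - <<'E'
from h import *
d=dict(np.load("w3.npz"))
for k,b,z in (("discM",(195,105,268,180),.016),("discS",(108,70,166,130),.016),("corkL",(288,180,352,242),.1),("corkM",(40,264,86,302),.072)):
    c,bb,a=blob(d["image"],b,(5,60,140) if "disc" in k else (5,60,60),(30,220,255)); print(k,c,bb,a,plane(d,c,z,d["P"]).round(4))
for p,z in (((30,255),.05),((45,300),.04),((60,378),.04)): print(plane(d,p,z,d["P"]).round(3))
E
```

```text
discM [231.28371385 143.47153729] (np.int32(200), np.int32(112), np.int32(264), np.int32(177)) 3285 [ 0.6278 -0.0378  0.016 ]
discS [137.17851888  99.32908288] (np.int32(113), np.int32(73), np.int32(163), np.int32(126)) 2039 [0.6409 0.0661 0.016 ]
corkL [319.05763952 213.84964928] (np.int32(288), np.int32(181), np.int32(352), np.int32(242)) 3279 [ 0.6123 -0.1413  0.1   ]
corkM [ 63.1871714  284.40588854] (np.int32(44), np.int32(269), np.int32(83), np.int32(302)) 951 [0.4401 0.0848 0.072 ]
[0.443 0.143 0.05 ]
[0.375 0.135 0.04 ]
[0.243 0.115 0.04 ]
```

```bash
python3 -m crank '[{"dp":[-0.3,0.4,0],"angular":[0,0,5]},{"dp":[-0.5,0.65,0],"angular":[0,0,7]},{"dp":[-0.5,0.65,0],"angular":[0,0,7]},{"dp":[-0.5,0.65,0],"angular":[0,0,7]},{"dp":[-0.5,0.65,0],"angular":[0,0,7]},{"dp":[-0.5,0.65,0],"angular":[0,0,7]},{"dp":[-0.5,0.65,0],"angular":[0,0,7]},{"dp":[-0.5,0.65,0],"angular":[0,0,7]},{"dp":[-0.5,0.65,0],"angular":[0,0,7]},{"dp":[-0.5,0.65,0],"angular":[0,0,7]},{"dp":[-0.5,0.65,0],"angular":[0,0,7]},{"dp":[-0.4,0.5,0],"angular":[0,0,7]},{"dp":[-0.2,0.2,0],"angular":[0,0,5]},{"dp":[0,0,0],"angular":[0,0,0]},{"dp":[0,0,0],"angular":[0,0,0]}]' 0
python3 - <<'E'
from station import sense,vision
from h import *
s=sense(); d=vision.snapshot("wrist"); cv2.imwrite("pics/w4.png",d["image"]); np.savez("w4.npz",P=wpose(s,d),**d)
print(s["tcp_pos"],s["q"].round(2))
E
```

```text
t: 10.0
tcp_pos: [0.4372, 0.0864, 0.1449]
tool_rot: [0.604, 0.797, -0.0, -0.0]
force: [0.6, -0.6, 0.4]
finger_gap: 1.002
gripper_force: 0.0
[0.43718832 0.08641977 0.14493922] [-0.06  0.4   1.94 -0.    0.81 -0.33]
```

View pics/w4.png

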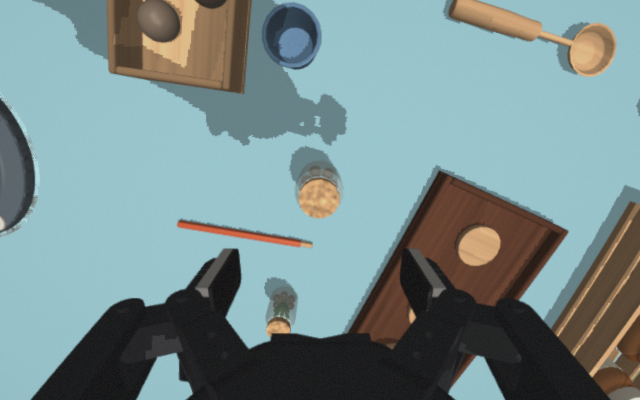

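Cork M is at (319,198), centred between the fingers. The cup at (292,36) and box are well clear along the closing line.

```bash
python3 - <<'E'
from h import *
d=dict(np.load("w4.npz"))
for k,b,z in (("corkM",(292,170,346,222),.072),):
    c,bb,a=blob(d["image"],b,(5,60,60),(30,220,255)); print(k,c,bb,a,plane(d,c,z,d["P"]).round(4))
E
```

```text
corkM [318.58026625 197.58966327] (np.int32(299), np.int32(178), np.int32(339), np.int32(218)) 1277 [0.4349 0.0895 0.072 ]
```

```bash
python3 -m crank '[{"dp":[-0.05,0.07,-0.5],"angular":[0,0,0]},{"dp":[0,0,-0.6],"angular":[0,0,0]},{"dp":[0,0,-0.6],"angular":[0,0,0]},{"dp":[0,0,-0.6],"angular":[0,0,0]},{"dp":[0,0,-0.6],"angular":[0,0,0]},{"dp":[0,0,-0.5],"angular":[0,0,0]},{"dp":[0,0,-0.25],"angular":[0,0,0]},{"dp":[0,0,-0.15],"angular":[0,0,0]},{"dp":[0,0,0],"angular":[0,0,0]},{"dp":[0,0,0],"angular":[0,0,0]}]' 0 40 && python3 -m crank '[{"dp":[0,0,0],"angular":[0,0,0]},{"dp":[0,0,0],"angular":[0,0,0]},{"dp":[0,0,0],"angular":[0,0,0]},{"dp":[0,0,0],"angular":[0,0,0]},{"dp":[0,0,0],"angular":[0,0,0]},{"dp":[0,0,0],"angular":[0,0,0]},{"dp":[0,0,0],"angular":[0,0,0]},{"dp":[0,0,0],"angular":[0,0,0]},{"dp":[0,0,0],"angular":[0,0,0]},{"dp":[0,0,0],"angular":[0,0,0]}]' 1 40
```

```text
t: 11.05
tcp_pos: [0.4363, 0.0885, 0.0318]
tool_rot: [0.603, 0.798, 0.0, 0.0]
force: [-0.9, -0.2, -0.0]
finger_gap: 1.001
gripper_force: 0.0
t: 12.05
tcp_pos: [0.4357, 0.0886, 0.0323]
tool_rot: [0.603, 0.798, -0.0, 0.0]
force: [-1.8, -0.1, 7.7]
finger_gap: 0.453
gripper_force: 37.7
```

```bash
python3 -m crank '[{"dp":[0,0,0.3],"angular":[0,0,0]},{"dp":[0,0,0.6],"angular":[0,0,0]},{"dp":[0,0,0.8],"angular":[0,0,0]},{"dp":[0.3,-0.2,0.6],"angular":[0,0,0]},{"dp":[0.6,-0.4,0.2],"angular":[0,0,0]},{"dp":[0.7,-0.46,0],"angular":[0,0,0]},{"dp":[0.7,-0.46,0],"angular":[0,0,0]},{"dp":[0.7,-0.46,0],"angular":[0,0,0]},{"dp":[0.7,-0.46,0],"angular":[0,0,0]},{"dp":[0.7,-0.46,0],"angular":[0,0,0]},{"dp":[0.7,-0.46,0],"angular":[0,0,0]},{"dp":[0.7,-0.46,0],"angular":[0,0,0]},{"dp":[0.4,-0.3,0],"angular":[0,0,0]},{"dp":[0.18,-0.1,-0.3],"angular":[0,0,0]},{"dp":[0,0,-0.5],"angular":[0,0,0]},{"dp":[0,0,-0.4],"angular":[0,0,0]},{"dp":[0,0,-0.2],"angular":[0,0,0]},{"dp":[0,0,0],"angular":[0,0,0]},{"dp":[0,0,0],"angular":[0,0,0]},{"dp":[0,0,0],"angular":[0,0,0]}]'
python3 - <<'E'
from station import sense,vision
from h import *
d=vision.snapshot("side"); cv2.imwrite("pics/s3.png",cv2.resize(d["image"][110:230,210:420],None,fx=3,fy=3))
E
```

```text
t: 14.05
tcp_pos: [0.6276, -0.0378, 0.065]
tool_rot: [0.603, 0.798, 0.0, 0.0]
force: [-0.2, -0.6, -2.0]
finger_gap: 0.452
gripper_force: 37.2
```

View pics/s3.png

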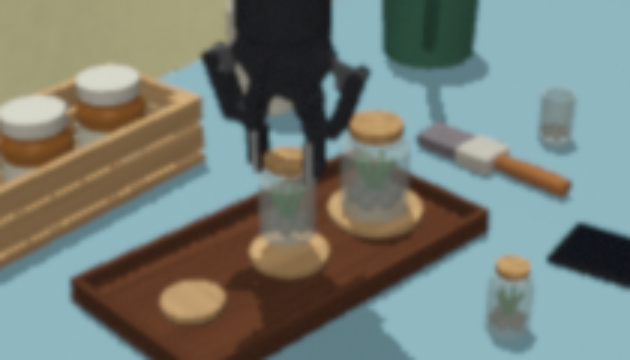

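Jar L stands upright on its disc. Jar M hovers, centred over disc M, so I'll lower it now.

```bash
python3 -m crank '[{"dp":[0,0,-0.1],"angular":[0,0,0]},{"dp":[0,0,-0.1],"angular":[0,0,0]},{"dp":[0,0,-0.1],"angular":[0,0,0]},{"dp":[0,0,-0.05],"angular":[0,0,0]},{"dp":[0,0,-0.05],"angular":[0,0,0]},{"dp":[0,0,0],"angular":[0,0,0]},{"dp":[0,0,0],"angular":[0,0,0]}]'; python3 -m crank '[{"dp":[0,0,-0.03],"angular":[0,0,0]},{"dp":[0,0,-0.03],"angular":[0,0,0]},{"dp":[0,0,-0.03],"angular":[0,0,0]},{"dp":[0,0,0],"angular":[0,0,0]},{"dp":[0,0,0],"angular":[0,0,0]}]'
```

```text
t: 14.8
tcp_pos: [0.6273, -0.038, 0.0525]
tool_rot: [0.603, 0.798, -0.0, 0.0]
force: [-0.8, -0.2, -1.5]
finger_gap: 0.453
gripper_force: 37.2
t: 15.3
tcp_pos: [0.6272, -0.038, 0.0498]
tool_rot: [0.603, 0.798, -0.0, -0.0]
force: [-0.9, -0.6, -1.4]
finger_gap: 0.451
gripper_force: 37.2
```

```bash
python3 -m crank '[{"dp":[0,0,-0.03],"angular":[0,0,0]},{"dp":[0,0,-0.03],"angular":[0,0,0]},{"dp":[0,0,0],"angular":[0,0,0]},{"dp":[0,0,0],"angular":[0,0,0]}]'
```

```text
t: 15.7
tcp_pos: [0.6274, -0.0378, 0.0486]
tool_rot: [0.603, 0.798, 0.0, 0.0]
force: [-1.0, 1.7, 4.2]
finger_gap: 0.458
gripper_force: 38.7
```

```bash
python3 -m crank '[{"dp":[0,0,0],"angular":[0,0,0]},{"dp":[0,0,0],"angular":[0,0,0]},{"dp":[0,0,0],"angular":[0,0,0]},{"dp":[0,0,0],"angular":[0,0,0]},{"dp":[0,0,0.1],"angular":[0,0,0]},{"dp":[0,0,0.4],"angular":[0,0,0]},{"dp":[0,0,0.8],"angular":[0,0,0]},{"dp":[0,0,1],"angular":[0,0,0]},{"dp":[0,0,0.8],"angular":[0,0,0]},{"dp":[0,0,0],"angular":[0,0,0]},{"dp":[0,0,0],"angular":[0,0,0]}]' 0 && python3 -m crank '[{"dp":[-0.4,-0.1,0],"angular":[0,0,0]},{"dp":[-0.7,-0.15,0],"angular":[0,0,0]},{"dp":[-0.7,-0.15,0],"angular":[0,0,0]},{"dp":[-0.7,-0.15,0],"angular":[0,0,0]},{"dp":[-0.7,-0.15,0],"angular":[0,0,0]},{"dp":[-0.7,-0.15,0],"angular":[0,0,0]},{"dp":[-0.7,-0.15,0],"angular":[0,0,0]},{"dp":[-0.7,-0.15,0],"angular":[0,0,0]},{"dp":[-0.7,-0.15,0],"angular":[0,0,0]},{"dp":[-0.45,0,0],"angular":[0,0,0]},{"dp":[0,0,0],"angular":[0,0,0]},{"dp":[0,0,0],"angular":[0,0,0]}]'
python3 - <<'E'
from station import sense,vision
from h import *
s=sense(); d=vision.snapshot("wrist"); cv2.imwrite("pics/w5.png",d["image"]); np.savez("w5.npz",P=wpose(s,d),**d)
print(s["tcp_pos"])
c,bb,a=blob(d["image"],(285,165,355,230),(5,60,60),(30,220,255)); print(c,bb,a,plane(d,c,.06,wpose(s,d)).round(4))
E
```

```text
t: 16.8
tcp_pos: [0.6276, -0.038, 0.1421]
tool_rot: [0.603, 0.798, 0.0, 0.001]
force: [-1.7, 0.1, 0.2]
finger_gap: 0.996
gripper_force: 0.0
t: 18.0
tcp_pos: [0.4338, -0.077, 0.1406]
tool_rot: [0.603, 0.798, -0.0, -0.0]
force: [0.3, 0.7, -0.2]
finger_gap: 0.999
gripper_force: 0.0
[ 0.43382289 -0.07700655  0.1405617 ]
[319.95741325 197.49053628] (np.int32(306), np.int32(184), np.int32(335), np.int32(212)) 634 [ 0.4334 -0.0757  0.06  ]
```

View pics/w5.png

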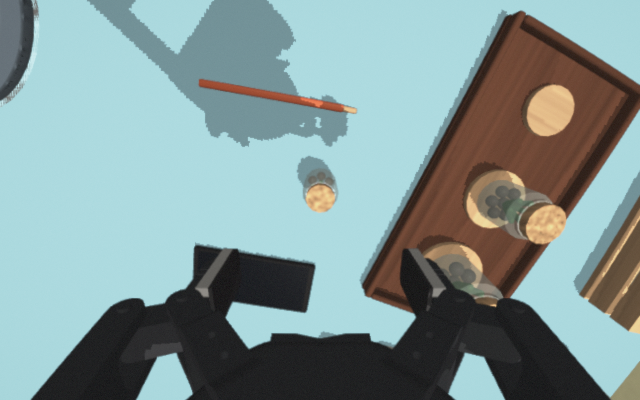

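Jars L and M sit inside their discs, and cork S is at (320,197), centred. Grasping S now.

```bash
python3 -m crank '[{"dp":[0,0.03,-0.5],"angular":[0,0,0]},{"dp":[0,0,-0.6],"angular":[0,0,0]},{"dp":[0,0,-0.6],"angular":[0,0,0]},{"dp":[0,0,-0.6],"angular":[0,0,0]},{"dp":[0,0,-0.6],"angular":[0,0,0]},{"dp":[0,0,-0.5],"angular":[0,0,0]},{"dp":[0,0,-0.3],"angular":[0,0,0]},{"dp":[0,0,-0.15],"angular":[0,0,0]},{"dp":[0,0,0],"angular":[0,0,0]},{"dp":[0,0,0],"angular":[0,0,0]}]' 0 40 && python3 -m crank '[{"dp":[0,0,0],"angular":[0,0,0]},{"dp":[0,0,0],"angular":[0,0,0]},{"dp":[0,0,0],"angular":[0,0,0]},{"dp":[0,0,0],"angular":[0,0,0]},{"dp":[0,0,0],"angular":[0,0,0]},{"dp":[0,0,0],"angular":[0,0,0]},{"dp":[0,0,0],"angular":[0,0,0]},{"dp":[0,0,0],"angular":[0,0,0]},{"dp":[0,0,0],"angular":[0,0,0]},{"dp":[0,0,0],"angular":[0,0,0]},{"dp":[0,0,0],"angular":[0,0,0]},{"dp":[0,0,0],"angular":[0,0,0]}]' 1 40
```

```text
t: 19.05
tcp_pos: [0.4342, -0.0762, 0.0258]
tool_rot: [0.603, 0.798, 0.0, 0.0]
force: [1.0, 0.6, -0.7]
finger_gap: 1.002
gripper_force: 0.0
t: 20.25
tcp_pos: [0.4335, -0.0762, 0.0261]
tool_rot: [0.603, 0.798, -0.0, 0.0]
force: [-1.8, -0.6, 5.7]
finger_gap: 0.303
gripper_force: 44.4
```

```bash
python3 -m crank '[{"dp":[0,0,0.3],"angular":[0,0,0]},{"dp":[0,0,0.7],"angular":[0,0,0]},{"dp":[0,0,0.9],"angular":[0,0,0]},{"dp":[0.2,0.14,0.8],"angular":[0,0,0]},{"dp":[0.5,0.35,0.3],"angular":[0,0,0]},{"dp":[0.7,0.48,0],"angular":[0,0,0]},{"dp":[0.7,0.48,0],"angular":[0,0,0]},{"dp":[0.7,0.48,0],"angular":[0,0,0]},{"dp":[0.7,0.48,0],"angular":[0,0,0]},{"dp":[0.7,0.48,0],"angular":[0,0,0]},{"dp":[0.7,0.48,0],"angular":[0,0,0]},{"dp":[0.7,0.48,0],"angular":[0,0,0]},{"dp":[0.7,0.48,0],"angular":[0,0,0]},{"dp":[0.4,0.3,0],"angular":[0,0,0]},{"dp":[0.18,0.11,-0.3],"angular":[0,0,0]},{"dp":[0,0,-0.6],"angular":[0,0,0]},{"dp":[0,0,-0.6],"angular":[0,0,0]},{"dp":[0,0,-0.3],"angular":[0,0,0]},{"dp":[0,0,-0.1],"angular":[0,0,0]},{"dp":[0,0,0],"angular":[0,0,0]}]'
python3 - <<'E'
from station import sense,vision
from h import *
d=vision.snapshot("side"); cv2.imwrite("pics/s4.png",cv2.resize(d["image"][110:230,210:420],None,fx=3,fy=3))
E
```

```text
t: 22.25
tcp_pos: [0.6397, 0.0659, 0.0581]
tool_rot: [0.603, 0.798, -0.0, -0.0]
force: [-0.3, -0.3, -1.9]
finger_gap: 0.306
gripper_force: 44.5
```

View pics/s4.png

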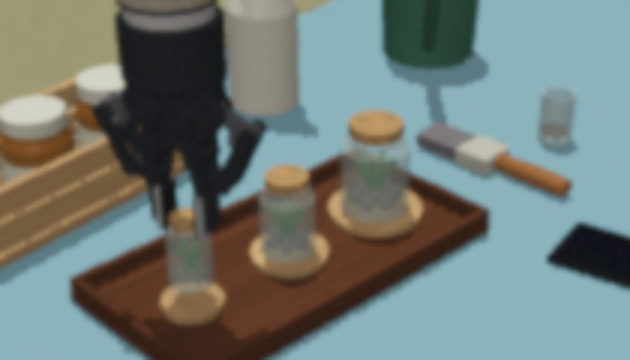

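Jar S hovers over disc S, with L and M standing upright. Lowering S now.

```bash
python3 -m crank '[{"dp":[0,0,-0.1],"angular":[0,0,0]},{"dp":[0,0,-0.1],"angular":[0,0,0]},{"dp":[0,0,-0.1],"angular":[0,0,0]},{"dp":[0,0,-0.08],"angular":[0,0,0]},{"dp":[0,0,-0.05],"angular":[0,0,0]},{"dp":[0,0,0],"angular":[0,0,0]},{"dp":[0,0,0],"angular":[0,0,0]}]'; python3 -m crank '[{"dp":[0,0,-0.03],"angular":[0,0,0]},{"dp":[0,0,-0.03],"angular":[0,0,0]},{"dp":[0,0,0],"angular":[0,0,0]},{"dp":[0,0,0],"angular":[0,0,0]}]'
```

```text
t: 23.0
tcp_pos: [0.6401, 0.0661, 0.0456]
tool_rot: [0.603, 0.798, -0.0, -0.0]
force: [-0.9, 0.3, -0.6]
finger_gap: 0.304
gripper_force: 44.5
t: 23.4
tcp_pos: [0.6401, 0.0661, 0.0438]
tool_rot: [0.603, 0.798, -0.0, -0.0]
force: [0.5, 1.1, -1.9]
finger_gap: 0.306
gripper_force: 44.5
```

```bash
python3 -m crank '[{"dp":[0,0,-0.03],"angular":[0,0,0]},{"dp":[0,0,-0.03],"angular":[0,0,0]},{"dp":[0,0,-0.02],"angular":[0,0,0]},{"dp":[0,0,0],"angular":[0,0,0]},{"dp":[0,0,0],"angular":[0,0,0]}]'
```

```text
t: 23.9
tcp_pos: [0.6402, 0.0661, 0.0421]
tool_rot: [0.603, 0.798, 0.0, 0.0]
force: [-2.0, -0.2, 4.6]
finger_gap: 0.303
gripper_force: 45.6
```

```bash
python3 -m crank '[{"dp":[0,0,0],"angular":[0,0,0]},{"dp":[0,0,0],"angular":[0,0,0]},{"dp":[0,0,0],"angular":[0,0,0]},{"dp":[0,0,0],"angular":[0,0,0]},{"dp":[0,0,0],"angular":[0,0,0]},{"dp":[0,0,0.2],"angular":[0,0,0]},{"dp":[0,0,0.5],"angular":[0,0,0]},{"dp":[0,0,0.8],"angular":[0,0,0]},{"dp":[0,0,1],"angular":[0,0,0]},{"dp":[0,0,1],"angular":[0,0,0]},{"dp":[-0.5,0,1],"angular":[0,0,0]},{"dp":[-1,0,0.5],"angular":[0,0,0]},{"dp":[-1,0,0],"angular":[0,0,0]},{"dp":[-1,0,0],"angular":[0,0,0]},{"dp":[-1,0,0],"angular":[0,0,0]},{"dp":[-0.5,0,0],"angular":[0,0,0]},{"dp":[0,0,0],"angular":[0,0,0]},{"dp":[0,0,0],"angular":[0,0,0]}]' 0
python3 - <<'E'
from station import sense,vision
from h import *
d=vision.snapshot("scene"); o=dict(np.load("scene0.npz"))
cv2.imwrite("pics/e1.png",cv2.resize(d["image"][120:310,190:440],None,fx=3,fy=3))
for k,b,z in (("L",(300,195,335,232),.094),("M",(330,190,360,222),.083),("S",(360,180,386,205),.072)):
    c,bb,a=blob(d["image"],b,(5,70,70),(25,220,255)); print(k,c.round(1),bb,a,plane(d,c,z).round(4))
for n,(a,b,c,e) in dict(openS=(218,272,240,300),openM=(368,136,388,164),openL=(400,143,424,176)).items():
    print(n,"mean diff",np.abs(d["image"][b:e,a:c].astype(int)-o["image"][b:e,a:c]).mean().round(2))
E
```

```text
t: 25.7
tcp_pos: [0.4915, 0.066, 0.1927]
tool_rot: [0.603, 0.798, 0.001, 0.002]
force: [0.2, -0.8, 0.5]
finger_gap: 0.998
gripper_force: 0.0
L [320.7 224.1] (np.int32(300), np.int32(210), np.int32(335), np.int32(232)) 374 [ 0.6201 -0.1289  0.094 ]
M [347.7 212.3] (np.int32(330), np.int32(202), np.int32(360), np.int32(222)) 323 [ 0.6307 -0.035   0.083 ]
S [369.6 200.9] (np.int32(360), np.int32(196), np.int32(380), np.int32(205)) 114 [0.634  0.0576 0.072 ]
openS mean diff 1.16
openM mean diff 1.29
openL mean diff 1.15
```

View pics/e1.png

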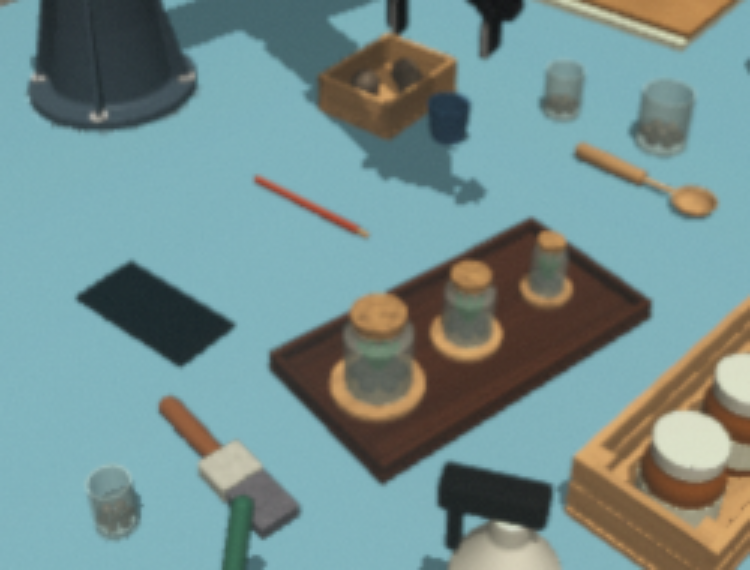

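All three corked jars stand upright and centred on their discs: corks at crop pixels (379,313), (470,274) and (551,241), directly above the disc centres. The cork positions the script printed are unreliable because its colour mask picked up the brown tray. The open jars haven't moved, and the gripper is clear.

```bash
python3 -c "from station import order; print(order.sign_off())"
```

```text
the job is handed in; nothing more can be done
None
```

I set the three corked jars upright on their matching discs, left the open jars where they stood, and handed the job in after about 26 s of robot time; the sign-off call gave no verdict.

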